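# Turn the parts carousel until the dropper bottle faces front

### The job

Turn the parts carousel by pushing its bare rim round until the amber dropper bottle stands squarely behind the yellow chevron at the front. The carousel has a hidden stop: if it comes up hard against it, take it round the other way. Do not touch or upset anything standing on it, do not lean hard on it, and leave the things beside it where they are.

Things in the scene. Friction and masses are not known exactly. Their poses are not given: they have to be found in the camera images.
- carousel: Fixed stand of the parts carousel: round dark foot, column, and an arm that reaches out under the platter to its front. Origin on the turning axis at worktop height, z up; its own -x axis points to the front, along the arm (50 mm wide at its end, which is 181 mm from the axis, all below z = 138 mm). Stands at a different place and yaw each time; cannot move.
- front_mark (a point): Tip of the yellow chevron on the end of the arm: 140 mm from the axis along the stand's -x, 137 mm above the worktop. It marks the front.
- platter: Round grey turntable faced with soft rubber, 250 mm across, 16 mm thick. Origin on the turning axis at its underside, z = 135 mm. Turns about the vertical axis both ways with a steady drag of about 0.25 N m (2.3 N at the rim) and stays where it is left. A rigid stop hidden in the stand ends its travel; the stop cannot be seen, only felt: the platter stays still and the finger slides over it.
- platter_rim (a point): A point on the turning axis at the height of the top of the platter's flat bare rubber rim, z = 151 mm; the bare rim lies 90 to 125 mm from the axis, a black mat inside it is 2 mm higher. No handle, slot or lip: shut fingertips pressed on the rim with about 12 N and moved round carry it by friction; under about 6 N they may slip. Come down slowly; 60 N harms it.
- turn_axis (a point): The turning axis at worktop height. The platter's whole travel between its hidden end stops is 6.5 rad, a little over one turn; where in that travel it starts differs each time. Any position can be reached by one way round or the other.
- oiler: Amber dropper bottle with a black nozzle, 34 mm across, 102 mm tall, loose on the mat; origin at the centre of its underside, about 50 mm from the axis. The thing to bring to the front.
- screw_box: Card box, 44x60x38 mm high, loose on the mat about 50 mm from the axis; origin at the centre of its underside.
- white_tape: Roll of white tape lying flat, 55x58x26 mm high, loose on the mat about 50 mm from the axis; origin at the centre of its underside.
- black_bottle: Black bottle with a pale cap, 58 mm across, 100 mm tall, standing on the worktop left of the carousel; origin at the centre of its underside. Leave it.
- amber_tape: Roll of amber tape lying flat, 47x51x20 mm high, on the worktop left and in front of the carousel; origin at the centre of its underside. Leave it.
- tape_measure: Black tape measure with a blue disc, 34x64x56 mm high, on the worktop to the right of the carousel; origin at the centre of its underside. Leave it.
- nut_jar: Clear jar with a white lid, 56 mm across, 70 mm tall, standing on the worktop at the far right of the carousel; origin at the centre of its underside. Leave it.
Mind the look-alikes: they are no part of the job. There is more than one size of the screw_box; the job needs the larger.

How it is judged:
At the end, for the whole second after the job is handed in: Dropper bottle within 8 mm of the line from the axis to the chevron tip, over 35 mm from the axis on the chevron side; platter at rest; bottle, box and white tape upright (within 0.15 rad), at rest on the platter, within 70 mm of its axis (y of oiler in the frame of carousel between -0.008 and 0.008 m and x of oiler in the frame of carousel below -0.035 m and angular speed of platter below 0.03 rad/s and horizontal distance between each of oiler, screw_box, white_tape and platter below 0.07 m and angle between each of oiler, screw_box, white_tape's own z axis and vertical below 0.15 rad and z of each of oiler, screw_box, white_tape in the frame of carousel above 0.147 m and linear speed of each of oiler, screw_box, white_tape below 0.02 m/s); the robot touches nothing.
It fails at once if the robot touches one of the things standing on the platter (contact force between any of the arm, the fingers and oiler above 1 N or contact force between any of the arm, the fingers and screw_box above 1 N or contact force between any of the arm, the fingers and white_tape above 1 N).
It fails at once if the robot presses the platter harder than 60 N (contact force between any of the arm, the fingers and platter above 60 N).
It fails at once if a thing on the platter tips over (angle between any of oiler, screw_box, white_tape's own z axis and vertical above 0.6 rad).
It fails at once if the black bottle, amber tape, tape measure or jar beside the carousel is shifted more than 15 mm (distance of any of black_bottle, amber_tape, tape_measure, nut_jar from where it was at the start of the episode above 0.015 m).
It also fails if it takes over 70 s, if anything falls off the work surface, if the arm or the gripper's body presses on something with over 40 N, if the wrist force passes 120 N, or if a joint passes its speed limit or range.

### The arm

A 6-joint arm with a two-finger parallel gripper is mounted at the origin on a cart in front of the work surface, level with it; the furniture and walls round the work are solid. World frame = base frame: x ahead of the robot, y to its left, z up, the work surface at z = 0. Lengths are in m, angles in rad, forces in N, time in s.
With the tool pointing down it reaches from about 0.275 to 1 m from the base axis. Payload 8.4 kg.
Tool frame: the origin (TCP) lies on the centre line of the jaws, within the pads' length; the fingertips stand 17 mm ahead of it and the grasp point (between the pads) lies 2 mm behind it (bot.tcp_to_tips is the z of the fingertips in the tool frame, in m); z points along the fingers, y is the line along which they close (so a half turn about z gives the same grasp; the last joint's range is limited). The gripper opens to 85 mm and grips with 20 to 120 N. Pads are 22 mm wide; open, the fingers measure 114 mm over their backs; the gripper's body (76 mm by 85 mm) begins 54 mm behind the grasp point. The pads swing forward as they close: fully open they stand 13 mm farther back than shut.
Start: joints at [-1.302, 0.353, 1.633, -0, 1.155, -0.002], TCP at [0.167, -0.602, 0.248] pointing down, gripper open.
Joint ranges: [-2.63, 2.63], [-0.92, 2.1], [0.06, 2.66], [-1.3, 4.44], [0, 2.69], [-3.02, 3.02]. Speed limits (rad/s): [2.22, 2.22, 2.79, 3.14, 3.14, 3.14].

### API

Orientations are given as a unit quaternion [x, y, z, w].
In Python, from workcell import bot, hand, kinematics, get_obs, vision, hand_in gives the robot as it stands. The module is installed in compiled form; this text tells all that it offers. Calls block until the motion is done:
- bot.reach(position, orientation): joint-space move of the TCP to a pose.
- bot.servo_line(position, ori=None, velocity=0.15): straight line of the TCP; ori=None keeps the orientation; velocity is the mean speed in m/s.
- bot.goto_joints(angles): joint-space move.
- hand.move_gripper(opening, strength=None): finger opening in m; strength is the grip in N (None keeps the last); returns when the fingers have stopped.
- bot.dwell(seconds).
- kinematics.solve_ik(position, orientation): joint angles nearest the present ones, or None.
- get_obs(): the state.
- vision.read_camera(name): name is "scene" or "top"; returns a dict with "frame" (400x640x3 uint8, red, green, blue), "intrinsics" (3x3 intrinsics, pixels), "view" (4x4, takes a point from world to camera coordinates). Camera axes: x right, y down, z forward; pixel columns grow to the right and rows downward; lengths in m; the calibration is good to about 2 mm. A picture is of the moment at which its call begins. There is no depth.
A pose or a line that the arm cannot do raises bot.IKError and nothing moves.
- hand_in(): hands the job in; it is judged then, once.
The state is a dict: "time_s": time; "joint_pos": joint angles; "joint_vel": joint speeds; "joint_efforts": joint torques, N m; "position": TCP position; "orientation": TCP orientation; "wrist_force": force on the tool from outside, world axes, zero at the start; "ft_torque": the same for the moment, N m; "gripper_width": finger opening in m; "grip_force": force on a finger pad.
Only numpy, scipy, OpenCV 4.12 (cv2) and the standard library are available. Lean on these libraries where they do the work, as an engineer would, in place of code of your own. Each camera call takes 0.05 s, during which the arm holds its last target. There are 200 camera calls.

## Working session

There is one attempt and no reset: what is moved stays moved. The work goes in short steps, each a Python script; the robot and the scene stay as the last script left them, time stands still between calls to the robot, and variables do not carry over. Pictures are saved under pics/ and viewed, at most 10 in all, crops included, and the job is handed in when it is done.

```bash
mkdir -p pics; python3 - <<'E'
from workcell import *
import cv2,numpy as np
for n in("scene","top"):
    c=vision.read_camera(n);cv2.imwrite(f"pics/{n}0.png",c["frame"][:,:,::-1]);print(n,c["intrinsics"].tolist(),c["view"].round(4).tolist())
o=get_obs();print(o["time_s"],o["wrist_force"],o["orientation"],bot.tcp_to_tips)
E
```

```text
scene [[501.0925224268163, 0.0, 312.5450047521185], [0.0, 501.0925224268163, 202.86412095470183], [0.0, 0.0, 1.0]] [[-0.9007, -0.4338, 0.0222, 0.4712], [-0.2903, 0.5631, -0.7737, 0.3276], [0.3232, -0.7033, -0.6332, 1.1465], [0.0, 0.0, 0.0, 1.0]]
top [[445.1522308121731, 0.0, 322.9656317747299], [0.0, 445.1522308121731, 195.81122191652483], [0.0, 0.0, 1.0]] [[0.008, -0.9998, -0.0178, -0.0858], [-0.987, -0.0051, -0.1604, 0.5865], [0.1603, 0.0188, -0.9869, 0.9779], [0.0, 0.0, 0.0, 1.0]]
0.1 [ 0.00151496 -0.26852628 -0.0119158 ] [ 9.90847927e-01  1.34981298e-01 -9.63735719e-05 -6.51834597e-04] 0.017
```

View pics/scene0.png

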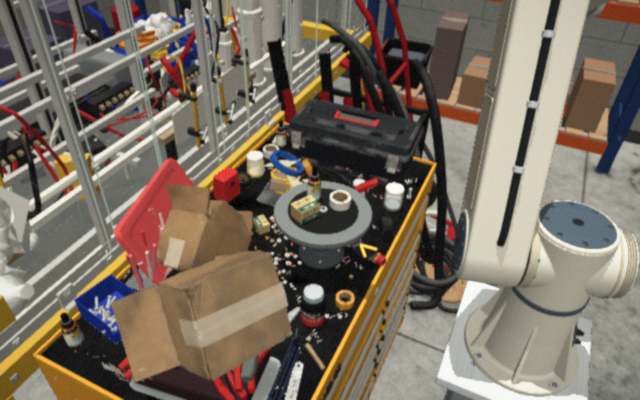

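View pics/top0.png

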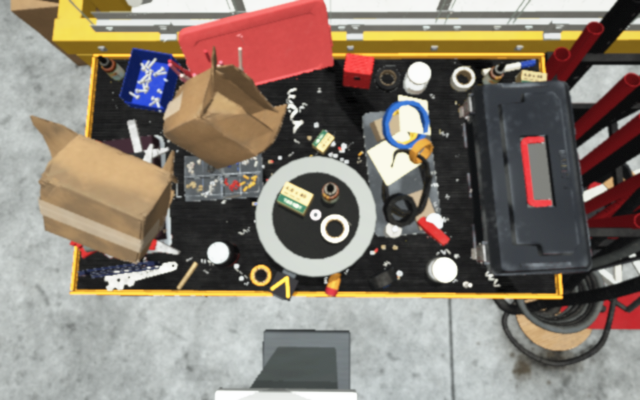

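The top view shows the platter centred near pixel (316,215). The chevron is at about (284,285) and the dropper bottle at about (331,190). I'll enlarge that area.

```bash
cat > h.py <<'E'
from workcell import *
import cv2,numpy as np
def px2w(c,u,v,z):
    R=c["view"][:3,:3];t=c["view"][:3,3]
    d=R.T@np.linalg.solve(c["intrinsics"],[u,v,1]);o=-R.T@t
    return (o+d*(z-o[2])/d[2])
def w2px(c,p):
    q=c["intrinsics"]@(c["view"][:3,:3]@np.asarray(p)+c["view"][:3,3]);return q[:2]/q[2]
def crop(c,x0,y0,x1,y1,k,name):
    cv2.imwrite(name,cv2.resize(c["frame"][y0:y1,x0:x1,::-1],None,fx=k,fy=k,interpolation=cv2.INTER_CUBIC))
E
python3 - <<'E'
from h import *
c=vision.read_camera("top")
crop(c,240,150,390,300,4,"pics/t1.png")
f=c["frame"].astype(int)
# platter grey ring fit: project circle; edges where grey
hsv=cv2.cvtColor(c["frame"],cv2.COLOR_RGB2HSV)
m=((hsv[...,1]<40)&(hsv[...,2]>110)).astype(np.uint8); m[:,:245]=0;m[:,385:]=0;m[:150]=0;m[285:]=0
cs,_=cv2.findContours(m,cv2.RETR_EXTERNAL,cv2.CHAIN_APPROX_NONE)
k=max(cs,key=cv2.contourArea);e=cv2.fitEllipse(cv2.convexHull(k));print(e)
print("axis",px2w(c,*e[0],.151))
y=(hsv[...,0]>22)&(hsv[...,0]<34)&(hsv[...,1]>150)&(hsv[...,2]>120)
ys,xs=np.nonzero(y[268:302,268:300]);print("chev",list(zip(xs+268,ys+268)))
E
```

```text
((317.8770446777344, 217.8489532470703), (126.27909088134766, 131.4092559814453), 141.9077606201172)
axis [ 0.52435299 -0.07386371  0.151     ]
chev [(np.int64(268), np.int64(270)), (np.int64(268), np.int64(271)), (np.int64(269), np.int64(272)), (np.int64(269), np.int64(273)), (np.int64(286), np.int64(276)), (np.int64(287), np.int64(276)), (np.int64(269), np.int64(277)), (np.int64(284), np.int64(277)), (np.int64(285), np.int64(277)), (np.int64(287), np.int64(277)), (np.int64(288), np.int64(277)), (np.int64(269), np.int64(278)), (np.int64(283), np.int64(278)), (np.int64(284), np.int64(278)), (np.int64(288), np.int64(278)), (np.int64(282), np.int64(279)), (np.int64(288), np.int64(279)), (np.int64(268), np.int64(280)), (np.int64(280), np.int64(280)), (np.int64(281), np.int64(280)), (np.int64(288), np.int64(280)), (np.int64(279), np.int64(281)), (np.int64(280), np.int64(281)), (np.int64(284), np.int64(281)), (np.int64(285), np.int64(281)), (np.int64(288), np.int64(281)), (np.int64(277), np.int64(282)), (np.int64(278), np.int64(282)), (np.int64(282), np.int64(282)), (np.int64(283), np.int
[... 1421 characters left out ...]
.int64(286), np.int64(291)), (np.int64(289), np.int64(291)), (np.int64(286), np.int64(292)), (np.int64(289), np.int64(292)), (np.int64(268), np.int64(293)), (np.int64(286), np.int64(293)), (np.int64(289), np.int64(293)), (np.int64(268), np.int64(294)), (np.int64(269), np.int64(294)), (np.int64(270), np.int64(294)), (np.int64(286), np.int64(294)), (np.int64(289), np.int64(294)), (np.int64(297), np.int64(294)), (np.int64(298), np.int64(294)), (np.int64(299), np.int64(294)), (np.int64(286), np.int64(295)), (np.int64(289), np.int64(295)), (np.int64(286), np.int64(296)), (np.int64(289), np.int64(296)), (np.int64(286), np.int64(297)), (np.int64(287), np.int64(297)), (np.int64(288), np.int64(297))]
```

View pics/t1.png

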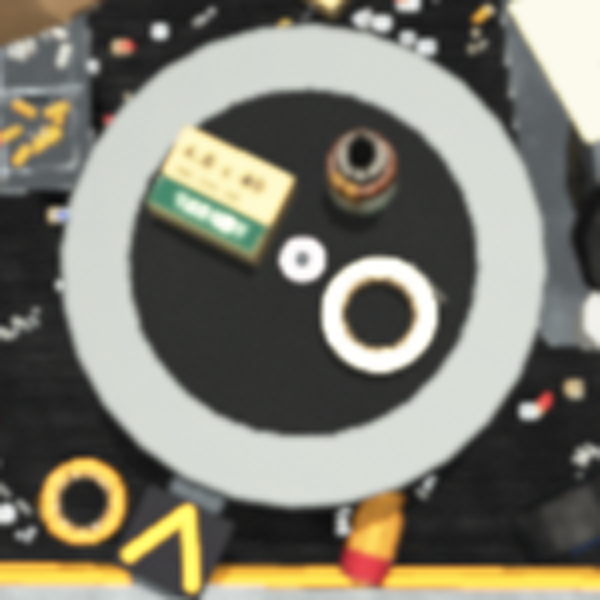

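```bash
cat >> h.py <<'E'
from scipy.spatial.transform import Rotation as Ro
AX=None
def quat(phi,s):
    y=s*np.array([-np.sin(phi),np.cos(phi),0]);z=np.array([0,0,-1.]);x=np.cross(y,z)
    return Ro.from_matrix(np.c_[x,y,z]).as_quat()
def pos(A,phi,z,r=.110): return np.array([A[0]+r*np.cos(phi),A[1]+r*np.sin(phi),z])
E
python3 - <<'E'
from h import *
c=vision.read_camera("top")
C=lambda u,v,z:px2w(c,240+(u+.5)/4-.5,150+(v+.5)/4-.5,z)
A1=C(302.5,266.5,.151);ch=C(185,505,.137);noz=C(361,148,.25)
# refine axis: fit the ring's outer edge by radial max-gradient in world-projected circle
g=cv2.GaussianBlur(cv2.cvtColor(c["frame"],cv2.COLOR_RGB2GRAY),(0,0),.8).astype(np.float32)
from scipy.ndimage import map_coordinates as mc
from scipy.optimize import least_squares
P=[]
for t in np.radians(np.arange(0,360,3)):
    rr=np.arange(.105,.145,.0005);uv=np.array([w2px(c,A1+[r*np.cos(t),r*np.sin(t),0]) for r in rr])
    d=np.diff(mc(g,[uv[:,1],uv[:,0]],order=1));i=d.argmin();P.append(A1[:2]+rr[i]*np.array([np.cos(t),np.sin(t)]))
P=np.array(P);s=least_squares(lambda q:np.hypot(*(P-q[:2]).T)-q[2],[*A1[:2],.125],loss="soft_l1",f_scale=.001).x
print("axis",A1,s)
A=s[:2];f=ch[:2]-A;b=noz[:2]-A
print("front",np.hypot(*f),np.degrees(np.arctan2(f[1],f[0])),"bottle",np.hypot(*b),np.degrees(np.arctan2(b[1],b[0])))
for s in(1,-1):
  for p in range(-180,181,30):
    q=kinematics.solve_ik(pos(A,np.radians(p),.2),quat(np.radians(p),s));print(s,p,None if q is None else np.round(q,2))
E
```

```text
axis [ 0.52761309 -0.06844641  0.151     ] [ 0.53103425 -0.06841309  0.1240135 ]
front 0.13772780230247395 154.60151131410976 bottle 0.05019050836181462 -36.704821836347875
1 -180 [-0.16  0.1   2.09 -0.    0.95  1.41]
1 -150 [-0.28  0.14  2.04 -0.    0.96  0.77]
1 -120 [-0.33  0.22  1.94 -0.    0.98  0.19]
1 -90 [-0.33  0.31  1.82 -0.    1.02 -0.33]
1 -60 [-0.27  0.38  1.72 -0.    1.05 -0.8 ]
1 -30 [-0.2   0.42  1.65 -0.    1.07 -1.24]
1 0 [-0.11  0.43  1.63 -0.    1.08 -1.68]
1 30 [-0.02  0.4   1.67 -0.    1.06 -2.12]
1 60 [ 0.04  0.34  1.76 -0.    1.03 -2.57]
1 90 None
1 120 [ 0.05  0.18  1.99 -0.    0.97  2.67]
1 150 [-0.03  0.12  2.07 -0.    0.96  2.06]
1 180 [-0.16  0.1   2.09 -0.    0.95  1.41]
-1 -180 [-0.16  0.1   2.09 -0.    0.95 -1.74]
-1 -150 [-0.28  0.14  2.04 -0.    0.96 -2.37]
-1 -120 [-0.33  0.22  1.94 -0.    0.98 -2.95]
-1 -90 [-0.33  0.31  1.82 -0.    1.02  2.81]
-1 -60 [-0.27  0.38  1.72 -0.    1.05  2.34]
-1 -30 [-0.2   0.42  1.65 -0.    1.07  1.9 ]
-1 0 [-0.11  0.43  1.63 -0.    1.08  1.46]
-1 30 [-0.02  0.4   1.67 -0.    1.06  1.02]
-1 60 [ 0.04  0.34  1.76 -0.    1.03  0.57]
-1 90 [ 0.08  0.26  1.88 -0.    1.    0.08]
-1 120 [ 0.05  0.18  1.99 -0.    0.97 -0.47]
-1 150 [-0.03  0.12  2.07 -0.    0.96 -1.08]
-1 180 [-0.16  0.1   2.09 -0.    0.95 -1.74]
```

```bash
cat >> h.py <<'E'
A=np.array([.530,-.0685]);FRONT=np.radians(154.6)
def press(phi,s,z=.173):
    bot.servo_line(pos(A,phi,z),velocity=.08);bot.dwell(.2)
    f0=get_obs()["wrist_force"].copy()
    while z>.160:
        z-=.0005;bot.servo_line(pos(A,phi,z),velocity=.015)
        fz=(get_obs()["wrist_force"]-f0)[2]
        if abs(fz)>10: break
    print("press z",round(z,4),"fz",fz,"t",get_obs()["time_s"]);return z,f0
def stroke(phi,dphi,s,z,f0,step=8,v=.05,jump=2.0):
    n=max(1,int(np.ceil(abs(np.degrees(dphi))/step)));log=[]
    for i in range(1,n+1):
        p=phi+dphi*i/n;bot.servo_line(pos(A,p,z),quat(p,s),velocity=v)
        o=get_obs();f=o["wrist_force"]-f0;ft=f@[-np.sin(p),np.cos(p),0]
        fz=abs(f[2]);log.append((round(np.degrees(p)),round(fz,1),round(ft,1)))
        if fz<10.5:z-=.0003
        elif fz>14.5:z+=.0003
        if fz>35:print("HARD");break
        if len(log)>4 and abs(ft)>abs(np.median([l[2] for l in log[1:]]))+jump:print("stop?");break
    print(log,"t",o["time_s"]);return p,z
E
python3 - <<'E'
from h import *
s=1;phi=np.radians(55)
hand.move_gripper(0.0,20)
p=get_obs()["position"];bot.servo_line([p[0],p[1],.40],velocity=.25)
bot.reach(pos(A,phi,.38),quat(phi,s))
bot.servo_line(pos(A,phi,.2),velocity=.15)
z,f0=press(phi,s)
p,z=stroke(phi,np.radians(-60),s,z,f0)
c=vision.read_camera("top");crop(c,240,130,390,280,4,"pics/t2.png")
E
```

```text
press z 0.1665 fz 11.608840202967691 t 9.675
[(48, np.float64(9.8), np.float64(-2.3)), (40, np.float64(11.3), np.float64(-2.4)), (32, np.float64(11.5), np.float64(-2.6)), (25, np.float64(11.1), np.float64(-2.5)), (18, np.float64(12.3), np.float64(-2.1)), (10, np.float64(11.3), np.float64(-2.7)), (3, np.float64(12.3), np.float64(-1.4)), (-5, np.float64(12.2), np.float64(-3.3))] t 13.2083
```

View pics/t2.png

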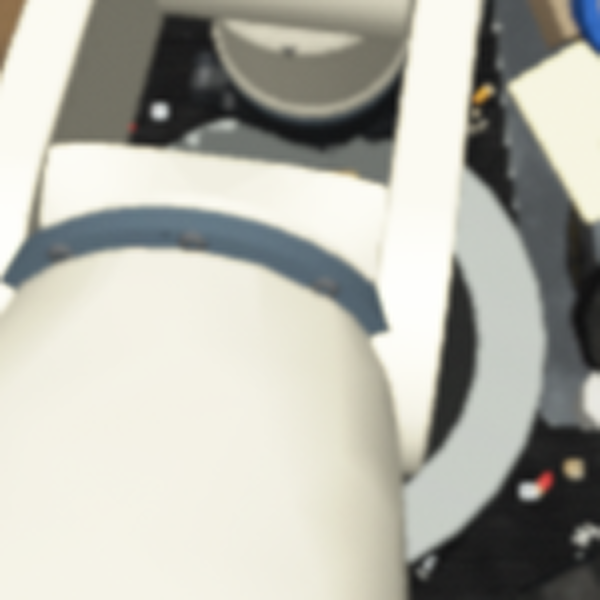

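The arm hides the platter in this picture. The steady tangential force of about 2.5 N matches the stated drag, so the platter is turning and I'll carry on.

```bash
python3 - <<'E'
from h import *
o=get_obs();z=o["position"][2];f0=np.zeros(3);print(z,o["wrist_force"])
p,z=stroke(np.radians(-5),np.radians(-103),1,z,f0)
bot.servo_line(pos(A,p,.30),velocity=.15)
q=get_obs()["joint_pos"].copy();q[0]-=.7;bot.goto_joints(q)
c=vision.read_camera("top");crop(c,240,150,390,300,4,"pics/t3.png");print(get_obs()["time_s"])
E
```

```text
0.16799130404128884 [-2.55286336 -1.7580987  13.04974379]
[(-13, np.float64(3.0), np.float64(-2.0)), (-21, np.float64(5.8), np.float64(-1.6)), (-29, np.float64(7.9), np.float64(-2.2)), (-37, np.float64(10.7), np.float64(-2.0)), (-45, np.float64(10.9), np.float64(-2.1)), (-53, np.float64(10.4), np.float64(-1.8)), (-60, np.float64(13.4), np.float64(-2.1)), (-68, np.float64(13.0), np.float64(-1.4)), (-76, np.float64(13.6), np.float64(-1.9)), (-84, np.float64(12.7), np.float64(-1.9)), (-92, np.float64(11.9), np.float64(-1.6)), (-100, np.float64(13.0), np.float64(-1.0)), (-108, np.float64(11.3), np.float64(-1.8))] t 19.1167
21.5583
```

View pics/t3.png

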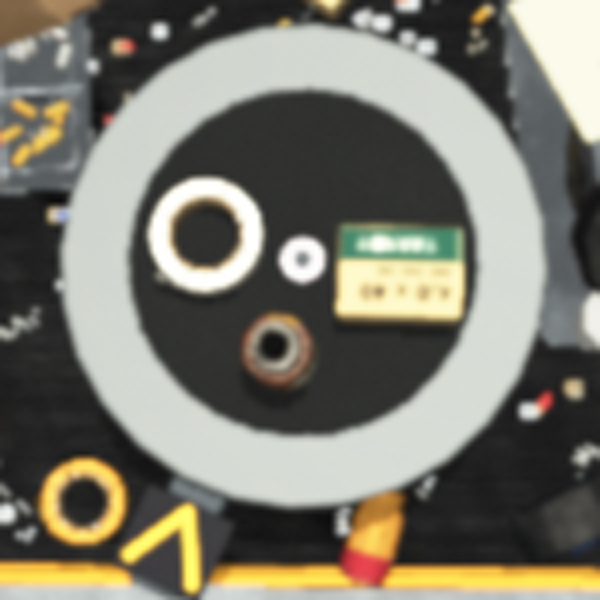

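The platter turned freely. The bottle's nozzle is now at crop (273,346), short of the chevron line. The hub is at (302,259).

```bash
python3 - <<'E'
from h import *
c=vision.read_camera("top")
C=lambda u,v,z:px2w(c,240+(u+.5)/4-.5,150+(v+.5)/4-.5,z)[:2]
hub=C(302,259,.157);print("hub",hub)
n=C(273,346,.255);n1=C(361,148,.255);ch=C(185,505,.137)
for a in (A,hub):
    f=ch-a;ang=lambda v:np.degrees(np.arctan2(v[1],v[0]))
    print(np.hypot(*f),ang(f),ang(n-a),np.hypot(*(n-a)),ang(n1-a),np.hypot(*(n1-a)),"to go",ang(f)-(ang(n-a)%360))
# scene view crop
s=vision.read_camera("scene");crop(s,255,160,405,272,5,"pics/s3.png")
a=np.array([*A,0]);d=np.array([np.cos(FRONT),np.sin(FRONT),0])
print("scene: axis.151, chev",[((w2px(s,p)-[255,160])*5).round(0) for p in(a+[0,0,.151],a+.14*d+[0,0,.137],[*n,.153],[*n,.255])])
E
```

```text
hub [ 0.53075898 -0.06836703]
0.1368317880209571 154.38288607417357 169.67537649204345 0.051313780554556855 -36.56241051526045 0.05024186033422881 to go -15.292490417869885
0.1374594043737117 154.56964327604328 169.96919147877256 0.052037326307883554 -37.20658694940777 0.04971459238839778 to go -15.399548202729278
scene: axis.151, chev [array([341., 251.]), array([527., 423.]), array([425., 288.]), array([438., 125.])]
```

View pics/s3.png

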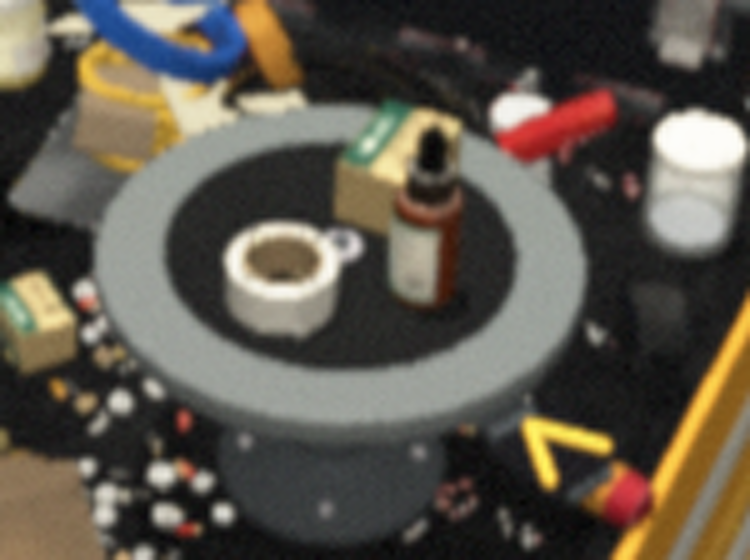

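Both views agree the bottle has about 15.3° left to go, so I'll do the final short push.

```bash
python3 - <<'E'
from h import *
phi=np.radians(-105)
bot.reach(pos(A,phi,.28),quat(phi,1));bot.servo_line(pos(A,phi,.2),velocity=.12)
z,f0=press(phi,1)
p,z=stroke(phi,np.radians(-15.3),1,z,f0,v=.04)
bot.dwell(.2);bot.servo_line(pos(A,p,.20),velocity=.06);bot.servo_line(pos(A,p,.30),velocity=.15)
q=get_obs()["joint_pos"].copy();q[0]-=.7;bot.goto_joints(q);bot.dwell(.3)
c=vision.read_camera("top");crop(c,240,150,390,300,4,"pics/t4.png");print(get_obs()["time_s"])
a,b,d=[(w2px(c,[*(A+r*np.array([np.cos(FRONT),np.sin(FRONT)])),.255])-[240,150])*4 for r in(0,.05,.1)];print("nozzle expected line",a,b,d)
E
```

```text
press z 0.167 fz 10.560443522205226 t 27.5167
[(-113, np.float64(8.8), np.float64(-0.2)), (-120, np.float64(12.0), np.float64(-1.5))] t 28.55
31.925
nozzle expected line [293.19850159 233.47226555] [244.51900786 332.50958924] [195.0038373  433.24707846]
```

View pics/t4.png

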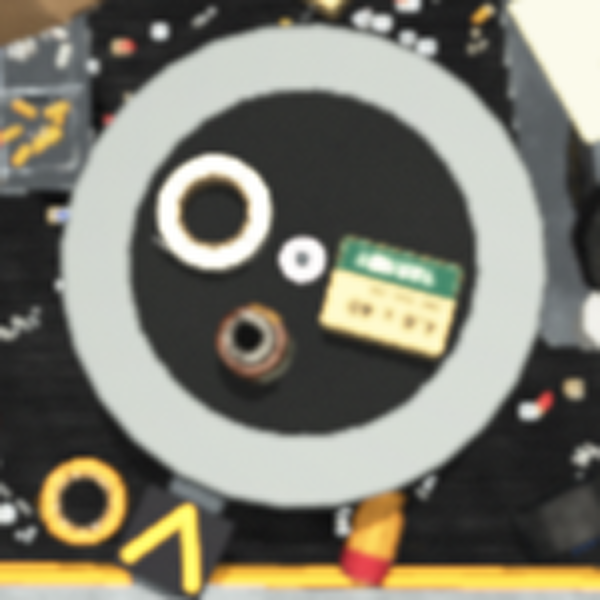

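The nozzle is at crop (247,337), about 2 mm off the chevron line and well within the 8 mm allowed. Everything is upright and the arm is clear.

```bash
python3 -c "
from workcell import *
print(hand_in())"
```

```text
the job is handed in; nothing more can be done
None
```

I turned the carousel about 170° clockwise without meeting the stop, and the job is handed in at about 32 s: the last picture shows the dropper bottle about 2 mm off the chevron line and everything on the platter upright, though the hand-in gave no verdict.

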